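Stack wheel-bearing spacers on the assembly spindle

ROBOT

A 6-joint arm with a two-finger parallel gripper is mounted at the origin on the work surface. World frame = base frame: x ahead of the robot, y to its left, z up, the work surface at z = 0. Lengths are in mm, angles in rad, forces in N, time in s.
With the tool pointing down it reaches from about 275 to 775 mm from the base axis. Payload 14.6 kg.
Tool frame: the origin (TCP) lies at the very end of the fingers, on their centre line; the grasp point (between the pads) lies 19 mm behind it; z points along the fingers, x is the direction in which the jaws open and shut, and the axes are right-handed (so a half turn about z gives the same grasp; the last joint's range is limited). The gripper opens to 85 mm and grips with 20 to 120 N. Pads are 22 mm wide; open, the fingers measure 114 mm over their backs; the gripper's body (76 mm by 85 mm) begins 54 mm behind the grasp point. The pads swing forward as they close: fully open they stand 13 mm farther back than shut.
Start: joints at [1.088, 0.263, -0.048, 1.259, 0, 1.415], TCP at [169.034, 497.047, 231.278] pointing down, gripper open.
Joint ranges: [-2.65, 2.65], [-0.89, 1.7], [-1.18, 1.37], [-2.13, 2.11], [-1.35, 1.29], [-3.14, 3.14]. Speed limits (rad/s): [1.89, 1.89, 2.57, 2.79, 3.14, 3.14].

INTERFACE

Orientations are given as a rotation vector (axis times angle).
In Python, from station import sense, snapshot, hand_in gives the robot as it stands. The module is installed in compiled form; this text tells all that it offers.
- The arm moves only by the shell command python3 -m creep 'ROWS' [FORCE]. ROWS is JSON, a list that holds one entry, the list of rows, each a list of 7 numbers: the shift along the tool's x, y, z in mm, then the turn, a rotation vector about the tool's x, y, z in rad, then the finger opening in mm, from 0 to 85.4. A call has 1 to 5 rows; each row is the pose to reach, as a shift and turn from the pose commanded when the call began, along the tool's axes at that moment; what a row does not reach only later rows make up. A row lasts 1/10 s, in which the tool goes at most 50 mm and 8.59 degrees, less where a joint would pass 70% of its speed; a pose out of reach is approached as far as the arm can. A call with a gripper value outside its range is refused whole. The fingers move at their own pace and stop on an object; FORCE is the grip in N (left out, the last holds). Time passes only in rows, so rows that repeat a pose let the fingers close. It gives the time, the measured TCP pose, the force and the opening at its end, in the units of the state.
- sense(): the state, without advancing time (a new reading comes with each control period).
- snapshot(name): name is "side" or "top" or "wrist"; returns a dict with "img" (420x560x3 uint8, red, green, blue), "intrinsics" (3x3 intrinsics, pixels), "k1" (the pictures are not rectified: a ray, as slopes to the right and down, at radius r is drawn at 1 + k1 r^2 times it, then the intrinsics apply), "origin" and "attitude" of the camera in the world. Camera axes: x right, y down, z forward; pixel columns grow to the right and rows downward; lengths in mm; the calibration is good to about 2 mm. A picture is of the moment at which its call begins. There is no depth.
- hand_in(): hands the job in, once; it reports no verdict.
The state is a dict: "time_s": time; "joints": joint angles; "dq": joint speeds; "joint_efforts": joint torques, N m; "ee_pos": TCP position; "tcp_rot": TCP orientation; "ft_force": force on the tool from outside, world axes, zero at the start; "torque": the same for the moment, N m; "finger_gap": finger opening in mm.
Only numpy, scipy, OpenCV 4.12 (cv2) and the standard library are available. Lean on these libraries where they do the work, as an engineer would, in place of code of your own. Each camera call takes 0.05 s, during which the arm holds its last target.

TASK

Build up the axle spacer stack on the jig's upright spindle in size order: the large dark spacer is already on, so thread the medium brass one down onto it, then the small aluminium one on top, and finally press the whole stack gently down until the orange follower plate stops fully home on the grey base. Feel for the spindle and never push on the jig or the stack with more than about 25 N; let go at the end, and do not disturb the cleaner, the track segment, the brush tub or the clamp.

Things in the scene. Friction and masses are not known exactly. Their poses are not given: they have to be found in the camera images.
- jig: The jig: grey base plate 110 mm (its x) by 90 mm (its y), 18 mm high, standing immovably on levelling feet; origin at the centre of its underside, which is 0 to 6 mm above the desk (differs each time); z up. It carries the orange follower plate and the spindle.
- spindle_nominal (a point): Point 90 mm above the centre of the base's underside: the height of the spindle's top. The rigid upright bright steel spindle is 12 mm in diameter, flat top, rim rounded by 1 mm. It is clamped in a cross slide and stands up to 3.3 mm to one side of this point (differs each time, not measured: look or feel for it).
- follower_top (a point): Centre of the upper face of the orange round follower plate (54 mm diameter, 8 mm thick), on the vertical through the base's centre. At the start it is raised: upper face 36 mm above the base's underside, 10 mm gap under it. The spindle rises 54 mm above it when raised, 64 mm when home. z up.
- follower (a joint): How far the follower plate has been pressed down, m: 0 raised, 0.010 fully home on the base (hard stop: the force then rises some 30 N per mm of further push). A stiff friction of about 12 N holds it wherever it is left; the weight of the stack helps, so some 5 to 9 N of push moves it. There is no spring.
- large_centre (a point): Centre (half-way up) of the large dark steel spacer ring: outer diameter 50 mm, bore 20 mm (loose on the spindle), 14 mm high, about 0.2 kg; z is the ring's axis. Already threaded, lying on the follower plate, centred on it within 0.5 mm, not on the spindle.
- medium_centre (a point): Centre (half-way up) of the medium brass spacer ring: outer diameter 40 mm, bore 13.5 mm, 14 mm high, about 0.13 kg; z is the ring's axis. Lies flat on the desk at the start.
- small_centre (a point): Centre (half-way up) of the small aluminium spacer ring: outer diameter 28 mm, bore 13.5 mm, 14 mm high, about 0.03 kg; z is the ring's axis. Lies flat on the desk at the start.
- cleaner: Bystander: cream plastic ultrasonic cleaner with a round chrome button, 150 x 210 x 130 mm high, heavy; origin under its centre on the desk.
- track: Bystander: loose black plastic tank track segment, 119 mm along its x, 50 mm wide, 15 mm high; origin under its centre.
- tub: Bystander: loose frosted plastic tub, 76 mm diameter, 90 mm high, with brushes that stand up to 180 mm high and lean out to 35 mm from its axis; origin under its centre.
- hemostat: Bystander: loose steel hemostat clamp, 145 mm long along its x, 58 mm wide, 11 mm high; origin under the middle of its length.
Mind the look-alikes: they are no part of the job. Of the things that look like the part that bears medium_centre, the smaller one is meant.

How it is judged:
By the outcome, as a careful person would: the job done as asked, in the order asked, and still so for the second after the job is handed in, with the robot touching nothing.
It also fails if it takes over 72 s, if anything falls off the work surface, if the arm or the gripper's body presses on something with over 40 N, if the wrist force passes 120 N, or if a joint passes its speed limit or range.

## Working session

There is one attempt and no reset: what is moved stays moved. The work goes in short steps, Python scripts to look and compute and a shell command to move; the robot and the scene stay as the last step left them, time stands still between calls to the robot, and variables do not carry over. Pictures are saved under pics/ and viewed, and the job is handed in when it is done.

```bash
mkdir -p pics; cat > h.py <<'E'
import numpy as np, cv2, json
from station import sense, snapshot
from scipy.spatial.transform import Rotation as R
def snap(n,name):
    s=snapshot(n); cv2.imwrite(f'pics/{name}.png',s['img'][:,:,::-1])
    np.save(f'pics/{name}.npy',s,allow_pickle=True); return s
def load(name): return np.load(f'pics/{name}.npy',allow_pickle=True).item()
def att(s):
    a=np.array(s['attitude'],float)
    return a if a.shape==(3,3) else R.from_rotvec(a).as_matrix()
def ray(s,u,v):
    K=np.array(s['intrinsics']); k=s['k1']; k1=float(k)
    d=np.array([(u-K[0,2])/K[0,0],(v-K[1,2])/K[1,1]]); x=d.copy()
    for _ in range(30): x=d/(1+k1*(x@x))
    return np.array(s['origin'],float), att(s)@np.array([x[0],x[1],1])
def onz(s,u,v,z):
    o,d=ray(s,u,v); return o+d*(z-o[2])/d[2]
def proj(s,p):
    K=np.array(s['intrinsics']); c=att(s).T@(np.array(p,float)-np.array(s['origin'],float)); x=c[:2]/c[2]
    x=x*(1+s['k1']*(x@x)); return K[0,0]*x[0]+K[0,2],K[1,1]*x[1]+K[1,2]
E
python3 - <<'E'
from h import *
for n in ['top','side','wrist']:
    s=snap(n,n+'0'); print(n,s['origin'],np.round(np.array(s['attitude']),3).tolist(),s['k1'],np.array(s['intrinsics']).tolist())
print(sense())
E
```

```text
top [ 488.03961686   31.95694335 1048.71298144] [-2.164, 2.199, -0.088] 0.0007000434227102662 [[388.16807357681614, 0.0, 279.6459670038084], [0.0, 388.16807357681614, 212.6327324716806], [0.0, 0.0, 1.0]]
side [ 527.61564051 -878.50521475  981.69414793] [-2.343, 0.06, -0.025] -0.16555898693787002 [[489.7534592146892, 0.0, 283.97118447353853], [0.0, 489.7534592146892, 202.7109315063522], [0.0, 0.0, 1.0]]
wrist [ 98.69356447 520.81519863 374.12881118] [2.347, 1.683, 0.252] -0.0739702997035044 [[318.0599584835686, 0.0, 281.1220844614412], [0.0, 318.0599584835686, 207.25853239133193], [0.0, 0.0, 1.0]]
{'time_s': 0.15, 'joints': array([ 1.08771634e+00,  2.63406591e-01, -4.87476784e-02,  1.25942454e+00,
       -6.99379890e-06,  1.41550705e+00]), 'dq': array([ 0.00111051, -0.00136615,  0.00271902, -0.00046674, -0.001285  ,
       -0.00035276]), 'joint_efforts': array([ 2.76725521e-03, -6.37823868e+01,  3.84648728e+01,  1.05325913e-02,
       -1.27350440e-04, -3.66799463e-05]), 'ee_pos': array([168.931288  , 496.86500432, 230.95487861]), 'tcp_rot': array([ 2.55383730e+00,  1.82900769e+00, -1.09287670e-03]), 'ft_force': array([ 0.22117604, -0.49742851, -0.66542329]), 'torque': array([0.00080388, 0.01104361, 0.04757087]), 'finger_gap': 85.16208060698764}
```

View pics/top0.png

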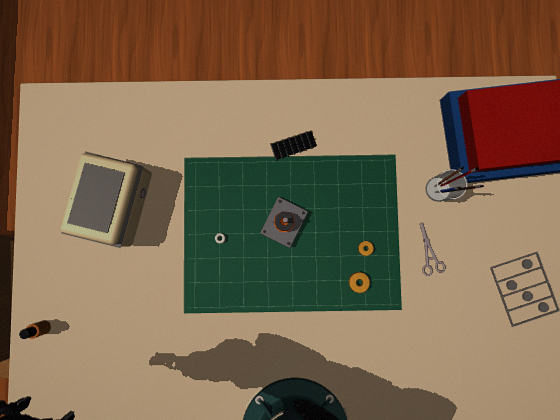

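View pics/side0.png

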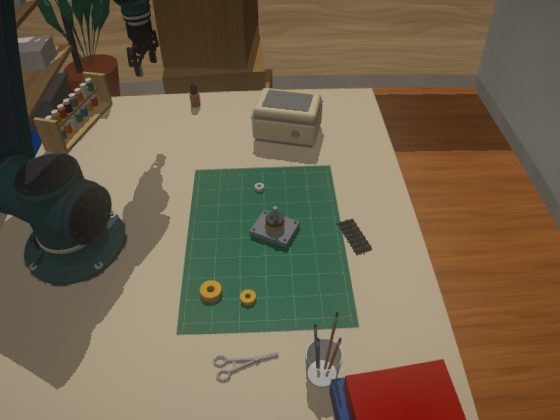

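View pics/wrist0.png

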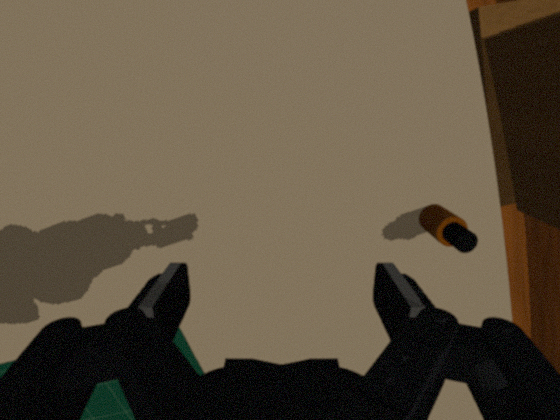

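Top view: there are two brass rings, the smaller at about (366,248) and the larger at about (359,282). The aluminium ring is at (220,238) and the jig at (285,221). In the side view the brass rings are at (248,298) for the smaller and (210,291) for the larger. The smaller one fits "the smaller one is meant". I'll measure both and check a crop.

```bash
python3 - <<'E'
from h import *
s=load('top0'); im=s['img']; hsv=cv2.cvtColor(im,cv2.COLOR_RGB2HSV)
m=cv2.inRange(hsv,(10,120,120),(30,255,255)); m[:150]=0;m[:,:300]=0
n,l,st,c=cv2.connectedComponentsWithStats(m)
for i in range(1,n):
    if st[i,4]>40:
        cs,_=cv2.findContours((l==i).astype('uint8'),0,2); (u,v),r=cv2.minEnclosingCircle(cs[0])
        p=onz(s,u,v,14); print('brass',st[i],(u,v),r,p.round(1),'dia',2*r*1035/388)
g=hsv[:,:,2]; roi=((hsv[:,:,1]<60)&(g>110)).astype('uint8'); roi[:225]=0;roi[252:]=0;roi[:,:205]=0;roi[:,235:]=0
cs,_=cv2.findContours(roi,0,2); cc=max(cs,key=cv2.contourArea); (u,v),r=cv2.minEnclosingCircle(cc); print('al',u,v,r,onz(s,u,v,14).round(1),2*r*1035/388)
cr=[im[190:300,270:390],im[210:265,190:250]]
out=np.hstack([cv2.resize(cr[0],(480,440),interpolation=cv2.INTER_CUBIC),cv2.resize(cr[1],(300,440),interpolation=cv2.INTER_CUBIC)])
cv2.imwrite('pics/crop1.png',out[:,:,::-1])
E
```

```text
brass [359 241  14  15 139] (365.5, 248.0) 7.159010887145996 [ 472.3 -196.3   14. ] dia 38.19369210410364
brass [349 273  20  20 268] (358.9545593261719, 282.0454406738281) 10.009390830993652 [ 383.2 -176.    14. ] dia 53.40061603133211
al 219.05555725097656 237.94444274902344 5.055959701538086 [505.  192.4  14. ] 26.97380562418515
```

View pics/crop1.png

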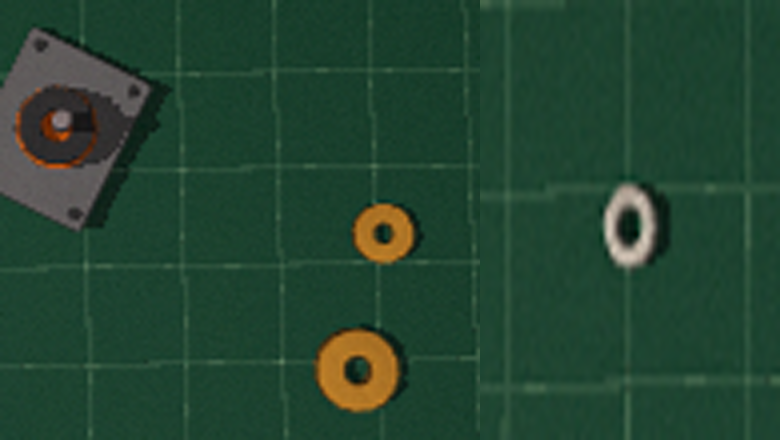

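Medium is the ring at (366,248), outer diameter about 38 px-mm against 53 for the other, so I'm confident. Moving toward it, with the tool yawed so that its axes line up with the world: x = Y, y = X, z = down.

```bash
python3 -m creep '[[[-27,36,0,0,0,-0.11,60],[-54,72,0,0,0,-0.22,60],[-80,109,0,0,0,-0.3275,60],[-107,145,0,0,0,-0.3275,60],[-134,181,0,0,0,-0.3275,60]]]' 40
python3 -m creep '[[[-38,24,0,0,0,0,60],[-76,48,0,0,0,0,60],[-114,72,0,0,0,0,60],[-152,96,0,0,0,0,60],[-190,120,0,0,0,0,60]]]'
```

```text
time_s: 0.65
ee_pos: [297.8, 310.3, 231.2]
tcp_rot: [2.221, 2.222, 0.0]
ft_force: [0.3, -0.1, -0.4]
finger_gap: 59.7
time_s: 1.15
ee_pos: [417.8, 120.1, 231.3]
tcp_rot: [-2.222, -2.221, -0.0]
ft_force: [1.4, 1.2, 0.7]
finger_gap: 59.7
```

```bash
python3 -m creep '[[[-42,11,0,0,0,0,60],[-84,22,0,0,0,0,60],[-126,33,0,0,0,0,60],[-168,44,0,0,0,0,60],[-210,54,0,0,0,0,60]]]'
python3 -m creep '[[[-35,0,20,0,0,0,60],[-70,0,40,0,0,0,60],[-106,0,60,0,0,0,60],[-106,0,80,0,0,0,60],[-106,0,100,0,0,0,60]]]'
python3 - <<'E'
from h import *
s=snap('wrist','w1'); print(s['origin'],att(s).round(3).tolist(),sense()['ee_pos'])
print(proj(s,[472,-196,14]),proj(s,sense()['ee_pos']))
E
```

```text
time_s: 1.65
ee_pos: [471.2, -90.0, 231.2]
tcp_rot: [-2.222, -2.221, 0.0]
ft_force: [1.6, 0.5, -0.9]
finger_gap: 60.1
time_s: 2.15
ee_pos: [470.8, -195.2, 130.1]
tcp_rot: [-2.224, -2.219, 0.0]
ft_force: [-0.8, 0.2, -0.5]
finger_gap: 60.0
[ 396.56583188 -195.27688078  273.42063608] [[0.001, 0.956, 0.294], [1.0, -0.001, -0.0], [-0.0, 0.294, -0.956]] [ 469.66139327 -193.98366897  127.45394077]
(np.float64(280.4023811996212), np.float64(202.45558843676622)) (np.float64(283.88097147053605), np.float64(260.4920406975616))
```

View pics/w1.png

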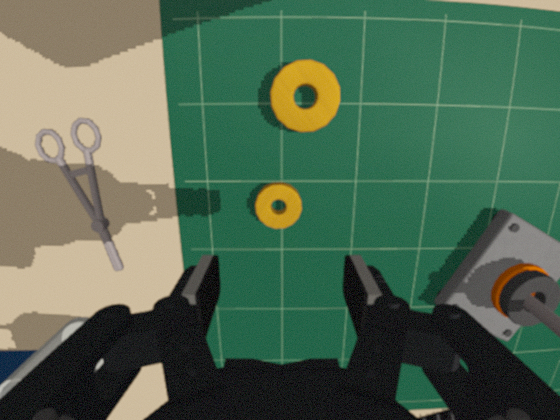

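Wrist view: the medium ring is at about (278,206), the larger look-alike at (305,95), and the jig is at the right with the spindle near (540,298).

```bash
cat >> h.py <<'E'
def brass(s,z=14,amin=300):
    hsv=cv2.cvtColor(s['img'],cv2.COLOR_RGB2HSV); m=cv2.inRange(hsv,(18,140,120),(32,255,255))
    n,l,st,c=cv2.connectedComponentsWithStats(m)
    for i in range(1,n):
        if st[i,4]>amin:
            cs,_=cv2.findContours((l==i).astype('uint8'),0,2); k=max(cs,key=cv2.contourArea)
            e=cv2.fitEllipse(cv2.convexHull(k)); print(st[i],np.round(e[0]+e[1],1),onz(s,*e[0],z).round(1))
E
python3 - <<'E'
from h import *
brass(load('w1'))
for i in range(3): s=snapshot('wrist'); print(np.round(s['origin'],1),sense()['ee_pos'].round(2),sense()['time_s'])
E
```

```text
[ 270   60   70   72 3535] [304.9  95.4  69.8  72.8] [ 385.4 -176.8   14. ]
[ 255  183   47   46 1519] [278.2 205.5  45.2  46.6] [ 474.7 -197.9   14. ]
[ 395.9 -194.4  271. ] [ 469.77 -193.69  129.16] 2.25
[ 396.  -194.2  272.7] [ 470.44 -193.81  130.69] 2.3
[ 396.4 -194.2  274.1] [ 471.06 -194.03  131.66] 2.35
```

```bash
python3 -m creep '[[[-3,2.5,20,0,0,0,50],[-3,2.5,45,0,0,0,50],[-3,2.5,70,0,0,0,50],[-3,2.5,85,0,0,0,50],[-3,2.5,95,0,0,0,50]]]'
python3 -m creep '[[[0,0,0,0,0,0,50],[0,0,0,0,0,0,50]]]'
python3 - <<'E'
from h import *
s=snap('wrist','w2'); print(sense()['ee_pos'],sense()['ft_force']); brass(s)
print(proj(s,sense()['ee_pos']))
E
```

```text
time_s: 2.85
ee_pos: [474.0, -197.1, 36.3]
tcp_rot: [2.221, 2.221, 0.0]
ft_force: [0.2, 0.1, 0.5]
finger_gap: 50.1
time_s: 3.05
ee_pos: [474.2, -197.4, 37.2]
tcp_rot: [2.221, 2.221, 0.0]
ft_force: [0.6, 0.2, -0.5]
finger_gap: 49.9
[ 474.21689919 -197.45504722   37.34090791] [ 0.11695556 -0.26668212  0.99412558]
[ 269   22  110  115 8855] [323.8  78.7 110.3 116.3] [ 384.8 -176.6   14. ]
[ 247  211   68   68 3218] [280.9 245.   67.7  68.6] [ 473.6 -197.7   14. ]
(np.float64(281.3897234825258), np.float64(265.1422827306809))
```

View pics/w2.png

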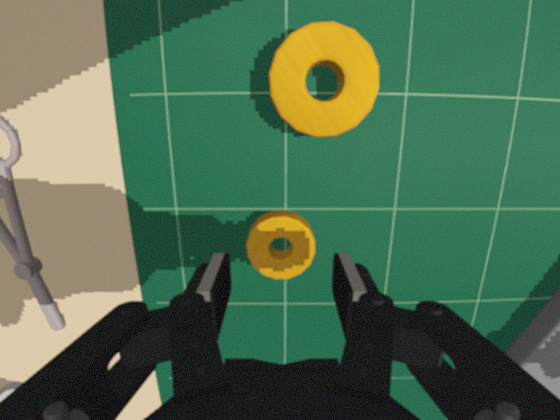

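The ring is centred between the fingers at (281,245). Descending.

```bash
python3 -m creep '[[[0,-0.5,10,0,0,0,50],[0,-0.5,18,0,0,0,50],[0,-0.5,25,0,0,0,50],[0,-0.5,30,0,0,0,50],[0,-0.5,33,0,0,0,50]]]'
python3 -m creep '[[[0,0,1,0,0,0,44],[0,0,1,0,0,0,40],[0,0,1,0,0,0,36],[0,0,1,0,0,0,34],[0,0,1,0,0,0,34]]]' 40
python3 - <<'E'
from h import *
s=snap('wrist','w3'); print(sense()['ee_pos'],sense()['ft_force'],sense()['finger_gap']); brass(s)
E
```

```text
time_s: 3.6
ee_pos: [472.9, -197.0, 2.6]
tcp_rot: [-2.221, -2.221, 0.0]
ft_force: [-0.1, -0.9, 0.5]
finger_gap: 50.1
time_s: 4.1
ee_pos: [473.2, -197.2, 2.6]
tcp_rot: [2.222, 2.221, -0.0]
ft_force: [-2.3, -0.3, 5.5]
finger_gap: 37.4
[ 473.14460533 -197.21808592    2.58345547] [-2.46783861 -0.76669147  5.80334412] 37.71395702763882
[  265     0   140   147 14314] [334.9  72.2 140.2 148.4] [ 384.5 -176.6   14. ]
[ 241  235   81   82 4826] [281.2 275.7  81.2  83.2] [ 472.8 -197.4   14. ]
```

View pics/w3.png

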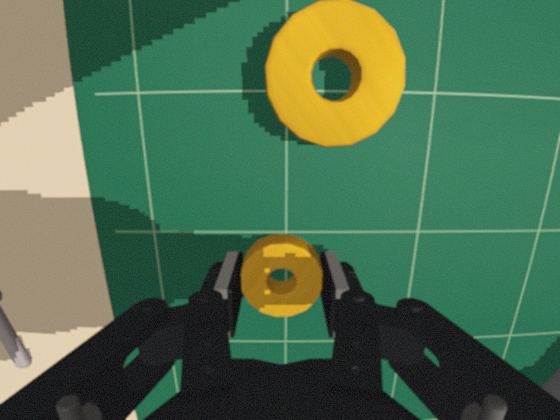

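```bash
python3 -m creep '[[[0,0,-5,0,0,0,34],[0,0,-15,0,0,0,34],[0,0,-30,0,0,0,34],[0,0,-50,0,0,0,34],[0,0,-80,0,0,0,34]]]'
python3 - <<'E'
from h import *
s=snap('wrist','w4'); t=sense();print(t['ee_pos'],t['ft_force'],t['finger_gap']); brass(s,t['ee_pos'][2]+9)
E
```

```text
time_s: 4.65
ee_pos: [472.5, -196.7, 82.9]
tcp_rot: [-2.221, -2.22, 0.0]
ft_force: [-0.3, -0.3, -1.2]
finger_gap: 37.5
[ 474.42711688 -197.85248674   87.79662315] [ 2.99284846 -0.58126937  5.88645242] 37.838709606792094
[ 271   45   85   89 5330] [313.2  89.1  85.7  89.8] [ 390.3 -184.6   96.8]
[ 241  237   81   80 4313] [281.7 277.   78.3  82.5] [ 471.5 -196.7   96.8]
```

View pics/w4.png

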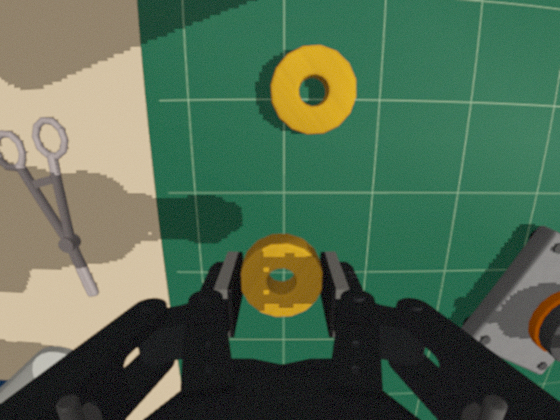

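The ring is held and level at (281,277). Next I'll carry it beyond the jig (X≈590, z≈150) to look at the spindle.

```bash
python3 -m creep '[[[15,10,-35,0,0,0,34],[50,30,-55,0,0,0,34],[90,52,-67,0,0,0,34],[130,75,-67,0,0,0,34],[170,95,-67,0,0,0,34]]]'
python3 -m creep '[[[25,12,0,0,0,0,34],[47,21,0,0,0,0,34],[47,21,0,0,0,0,34],[47,21,0,0,0,0,34],[47,21,0,0,0,0,34]]]'
python3 - <<'E'
from h import *
s=snap('wrist','w5'); t=sense();print(t['ee_pos'],t['ft_force'],t['finger_gap'],s['origin']); brass(s,t['ee_pos'][2]+9)
E
```

```text
time_s: 5.2
ee_pos: [569.2, -25.5, 150.5]
tcp_rot: [2.221, 2.22, 0.002]
ft_force: [0.7, -1.4, -1.5]
finger_gap: 37.6
time_s: 5.7
ee_pos: [588.9, 19.1, 149.6]
tcp_rot: [2.222, 2.22, -0.0]
ft_force: [0.4, -0.6, -0.7]
finger_gap: 37.7
[588.89363445  18.97511507 149.5609052 ] [ 0.41520469 -0.51421346 -2.07171678] 37.496584314082824 [514.59868471  18.99130547 292.80407671]
[ 241  234   81   83 4883] [281.2 275.6  81.2  83.4] [589.9  19.  158.6]
```

View pics/w5.png

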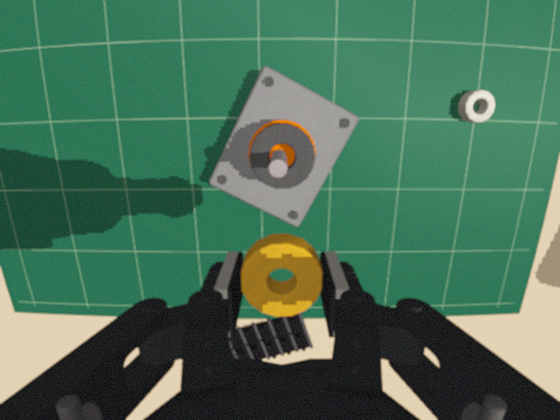

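Wrist view: the held ring is at (281,276), the spindle top at about (278,168), and the aluminium ring at (478,105). Next I'll locate the spindle top precisely.

```bash
python3 - <<'E'
from h import *
a=load('w5')['img'][110:230,200:370]; b=load('top0')['img'][195:245,255:315]; c=load('side0')['img'][195:255,240:310]
f=lambda x,w,h:cv2.resize(x,(w,h),interpolation=cv2.INTER_CUBIC)
cv2.imwrite('pics/crop2.png',np.vstack([f(a,510,360)]) [:,:,::-1])
cv2.imwrite('pics/crop3.png',np.hstack([f(b,390,325),f(c,390,325)])[:,:,::-1])
E
```

```text
(no output)
```

View pics/crop2.png

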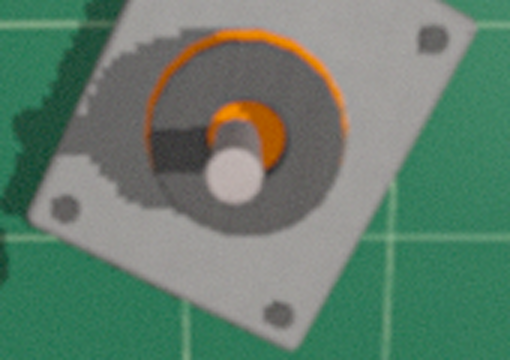

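View pics/crop3.png

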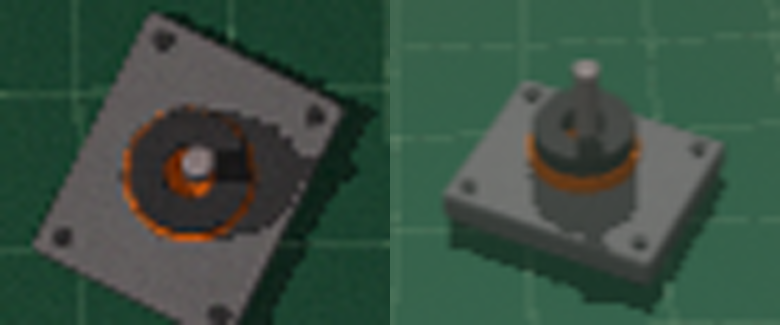

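```bash
python3 - <<'E'
from h import *
obs=[('w5',277.7,168.7),('top0',285.2,219.4),('side0',274.7,207.2)]
def tri(o):
    A=np.zeros((3,3));b=np.zeros(3)
    for n,u,v in o:
        p,d=ray(load(n),u,v);d/=np.linalg.norm(d);M=np.eye(3)-np.outer(d,d);A+=M;b+=M@p
    return np.linalg.solve(A,b)
print('all',tri(obs),'w5+side',tri([obs[0],obs[2]]))
s=load('w5'); 
im=s['img'].astype(int); roi=im[155:185,262:295]; print((roi.sum(2)//3)[4:28:2,2:30:2])
for z in (90,93,96): print(z,[onz(load(n),u,v,z).round(1) for n,u,v in obs])
print('ring',onz(s,281.2,275.6,161).round(2),onz(s,281.2,275.6,154).round(2))
t=sense();print(t['ee_pos'],t['tcp_rot'])
# base height: corners of base top, red corners in w5 & holes
E
```

```text
all [548.85772102  16.71468954  93.24247853] w5+side [549.90661972  16.63831318  93.1878708 ]
[[ 62  61  54  74  92 112 134 143 135 123 118 118  87  86]
 [ 62  60  51  82 143 174 178 181 178 173 139 117  86  87]
 [ 62  59  67 137 175 179 181 178 179 184 175 137  86  80]
 [ 66  61  97 168 177 175 181 178 179 180 182 161  94  66]
 [ 76  76 122 172 176 174 179 177 178 181 182 169  87  60]
 [ 97  98 124 172 177 176 177 178 178 178 176 164  96  92]
 [ 97  96 112 165 178 176 177 176 175 174 176 156  99  95]
 [ 97  98 100 146 174 175 177 177 172 179 173 133  98  97]
 [ 96  94  94 104 148 171 168 175 173 167 135  98  98  95]
 [ 92  96  95  99 105 120 141 149 139 115 100  96  98  95]
 [ 99  96  99  96  99  93  92  99  96  95  98  93  93  96]
 [ 94  97  93  94 100  98  96  99  91  94  95  93  98  97]]
90 [array([551.1,  16.7,  90. ]), array([547. ,  16.8,  90. ]), array([549.4,  19.7,  90. ])]
93 [array([550.5,  16.7,  93. ]), array([546.8,  16.9,  93. ]), array([549.4,  16.6,  93. ])]
96 [array([550. ,  16.8,  96. ]), array([546.6,  16.9,  96. ]), array([549.3,  13.6,  96. ])]
ring [588.49  18.96 161.  ] [592.42  18.95 154.  ]
[588.89363445  18.97511507 149.5609052 ] [ 2.22274890e+00  2.21987147e+00 -5.06522316e-05]
```

Spindle top is about (550.5, 16.7, 93) in wrist-camera coordinates and the ring centre is (588.5, 19.0). The shift needed is X −38, Y −2.3.

```bash
python3 -m creep '[[[-1,-12,5,0,0,0,34],[-2.3,-25,15,0,0,0,34],[-2.3,-34,28,0,0,0,34],[-2.3,-38,38,0,0,0,34],[-2.3,-38,45,0,0,0,34]]]'
python3 -m creep '[[[0,0,1,0,0,0,34],[0,0,2,0,0,0,34],[0,0,2,0,0,0,34],[0,0,2,0,0,0,34],[0,0,2,0,0,0,34]]]'
python3 - <<'E'
from h import *
s=snap('wrist','w6'); t=sense();print(t['ee_pos'],t['ft_force'],t['finger_gap'])
a=s['img'][200:350,200:370]; cv2.imwrite('pics/crop6.png',cv2.resize(a,(680,600),interpolation=cv2.INTER_CUBIC)[:,:,::-1])
E
```

```text
time_s: 6.25
ee_pos: [550.6, 17.0, 103.8]
tcp_rot: [-2.223, -2.22, 0.0]
ft_force: [0.7, 0.6, -0.7]
finger_gap: 37.9
time_s: 6.75
ee_pos: [551.4, 17.5, 102.5]
tcp_rot: [2.222, 2.221, 0.0]
ft_force: [0.4, 0.7, -1.6]
finger_gap: 37.9
[551.37407978  17.55295081 102.46317952] [ 0.30887965 -0.45721213 -2.22137584] 37.30402794425847
```

View pics/crop6.png

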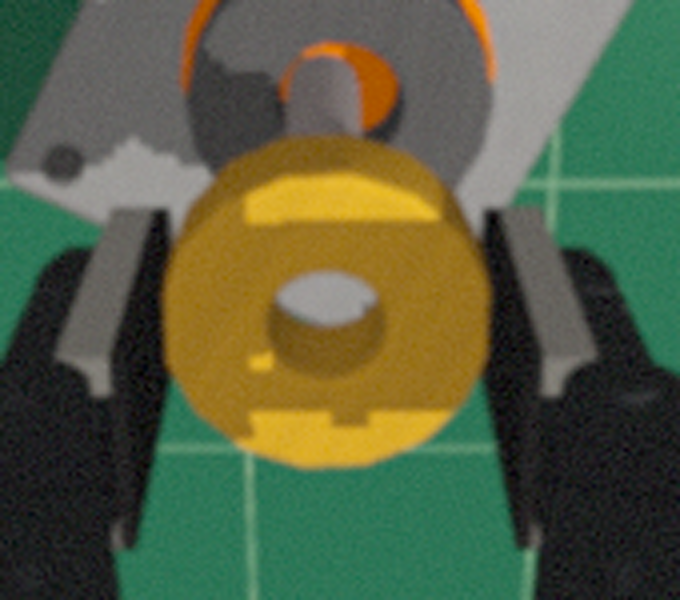

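The bore shows the bright spindle top inside it, and the shaft (x≈323) lines up with the bore centre (x≈326 in the crop). Descending gently and feeling for contact.

```bash
python3 -m creep '[[[0,0,1.5,0,0,0,34],[0,0,3,0,0,0,34],[0,0,4.5,0,0,0,34],[0,0,5,0,0,0,34],[0,0,5,0,0,0,34]]]'
python3 -m creep '[[[0,0,0.5,0,0,0,34],[0,0,1,0,0,0,34],[0,0,1.5,0,0,0,34],[0,0,2,0,0,0,34],[0,0,2,0,0,0,34]]]'
```

```text
time_s: 7.3
ee_pos: [551.1, 17.5, 97.1]
tcp_rot: [-2.222, -2.221, 0.0]
ft_force: [-0.3, -0.5, -1.6]
finger_gap: 37.6
time_s: 7.8
ee_pos: [551.7, 17.4, 96.3]
tcp_rot: [2.221, 2.22, 0.002]
ft_force: [-3.1, 0.6, 12.6]
finger_gap: 37.7
```

Contact: about 13 N up, with the spindle pushing the ring toward −X. Easing off slightly and feeling toward −X.

```bash
python3 -c "
from station import sense;t=sense();print(t['torque'],t['ft_force'],t['ee_pos'])"
python3 -m creep '[[[0,0,-0.5,0,0,0,34],[0,-0.4,-0.5,0,0,0,34],[0,-0.8,-0.5,0,0,0,34],[0,-0.8,-0.3,0,0,0,34],[0,-0.8,0,0,0,0,34]]]'
python3 -c "
from station import sense;t=sense();print(t['torque'],t['ft_force'],t['ee_pos'])"
```

```text
[0.0144258  0.57811353 0.01508119] [-3.14527763  0.62888526 12.56878197] [551.72265984  17.44035393  96.26942357]
time_s: 8.3
ee_pos: [551.5, 17.5, 96.4]
tcp_rot: [2.22, 2.22, 0.003]
ft_force: [0.2, 0.2, 11.7]
finger_gap: 37.7
[ 0.05718252  0.01244037 -0.02213534] [ 0.18023252  0.19674679 11.7075404 ] [551.46073577  17.45549316  96.35834765]
```

```bash
python3 -m creep '[[[0,-0.2,-1.2,0,0,0,34],[0,-0.2,-1.5,0,0,0,34],[0,-0.2,-1.5,0,0,0,34],[0,-0.2,-1.5,0,0,0,34],[0,-0.2,-1.5,0,0,0,34]]]'
python3 -c "
from station import sense;t=sense();print(t['torque'],t['ft_force'],t['ee_pos'])"
```

```text
time_s: 8.8
ee_pos: [550.2, 17.5, 96.8]
tcp_rot: [2.222, 2.221, 0.0]
ft_force: [0.5, -0.2, 2.1]
finger_gap: 37.9
[ 0.03691551 -0.06788086  0.00903275] [ 0.53816061 -0.17635959  2.11055703] [550.24736163  17.54292926  96.77602668]
```

```bash
python3 -m creep '[[[0,0,0.4,0,0,0,34],[0,0,0.8,0,0,0,34],[0,0,1.2,0,0,0,34],[0,0,1.5,0,0,0,34],[0,0,1.5,0,0,0,34]]]'
python3 -c "
from station import sense;t=sense();print(t['torque'],t['ft_force'],t['ee_pos'])"
```

```text
time_s: 9.3
ee_pos: [550.7, 17.5, 96.1]
tcp_rot: [2.221, 2.22, 0.001]
ft_force: [-0.8, 0.4, 14.4]
finger_gap: 37.6
[-0.01559335  0.40156307  0.03654643] [-0.76428643  0.42996986 14.37581095] [550.68968845  17.47715399  96.11868502]
```

Torque points to contact on the −X side with Y balanced. Moving another −1 mm in X.

```bash
python3 -m creep '[[[0,0,-1.2,0,0,0,34],[0,-1,-1.2,0,0,0,34],[0,-1,-0.8,0,0,0,34],[0,-1,-0.4,0,0,0,34],[0,-1,0,0,0,0,34]]]'
python3 -c "
from station import sense;t=sense();print(t['torque'],t['ft_force'],t['ee_pos'])"
```

```text
time_s: 9.8
ee_pos: [549.9, 17.5, 96.0]
tcp_rot: [2.221, 2.22, 0.002]
ft_force: [0.3, 1.1, 15.7]
finger_gap: 37.7
[ 0.07588131  0.03537606 -0.02426231] [ 0.33289831  1.06634345 15.74440585] [549.90681471  17.46113714  95.98123272]
```

```bash
python3 -m creep '[[[0,0,-1.5,0,0,0,34],[0,0,-2.5,0,0,0,34],[0,0,-2.5,0,0,0,34],[0,0,-2.5,0,0,0,34]]]'
python3 - <<'E'
from h import *
s=snap('wrist','w7'); t=sense();print(t['ee_pos'],t['ft_force'],t['finger_gap'],s['origin']-t['ee_pos']); brass(s,t['ee_pos'][2]+11.4)
a=s['img'][200:350,200:370]; cv2.imwrite('pics/crop7.png',cv2.resize(a,(680,600),interpolation=cv2.INTER_CUBIC)[:,:,::-1])
E
```

```text
time_s: 10.2
ee_pos: [548.8, 17.6, 97.4]
tcp_rot: [-2.221, -2.221, 0.001]
ft_force: [-0.6, 0.8, -1.4]
finger_gap: 38.0
[548.88365111  17.57572524  97.45150225] [-0.00776602  0.32400359 -1.46760995] 37.79266991466995 [-74.21518444  -0.24848093 143.27050094]
[  0   0  42  27 913] [18.2  6.9 36.3 49.8] [432.2 -86.9 108.9]
[ 241  234   81   83 4851] [281.1 275.4  81.6  82.9] [548.4  17.3 108.9]
```

View pics/crop7.png

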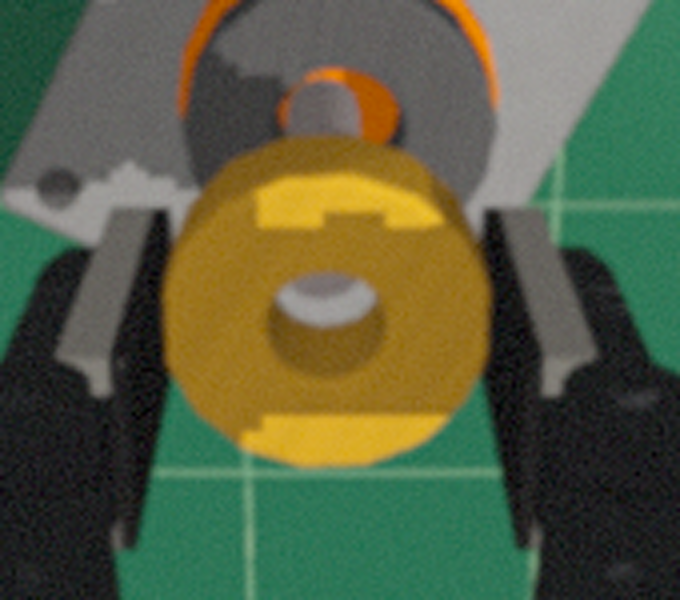

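```bash
python3 - <<'E'
from h import *
s=load('w7')
print('spindle -X rim',onz(s,281,274.1,93.5).round(2),'bore bottom +X edge',onz(s,281,281.6,94.9).round(2),'bore top -X edge',onz(s,281,267.4,108.9).round(2),'bore top +X',onz(s,281,294.3,108.9).round(2))
print(s['img'][262:300,281].tolist())
E
```

```text
spindle -X rim [556.15  17.27  93.5 ] bore bottom +X edge [559.76  17.27  94.9 ] bore top -X edge [544.15  17.27 108.9 ] bore top +X [558.47  17.28 108.9 ]
[[158, 120, 36], [157, 115, 32], [158, 119, 32], [158, 118, 36], [155, 116, 27], [149, 114, 59], [138, 112, 89], [124, 114, 107], [124, 115, 113], [121, 113, 112], [118, 111, 107], [127, 119, 117], [136, 130, 131], [151, 147, 145], [158, 157, 154], [159, 154, 154], [159, 156, 155], [157, 154, 152], [150, 143, 139], [139, 122, 109], [126, 97, 53], [122, 88, 21], [122, 89, 11], [120, 85, 16], [125, 88, 16], [122, 93, 29], [128, 98, 34], [122, 88, 7], [130, 97, 30], [130, 96, 32], [121, 89, 19], [132, 98, 33], [139, 100, 23], [154, 116, 31], [158, 119, 38], [156, 118, 31], [153, 115, 27], [152, 116, 29]]
```

Correction: the camera sees the ring's −X wall, so my hull fit biased the ring centre. Measured on the bore itself, the centre sits about 2 mm +X of where I assumed. The arc inside the bore at crop (325,297) is the spindle's +X rim. Moving −2 mm in X.

```bash
python3 -m creep '[[[0,-1,0,0,0,0,34],[0,-2,0,0,0,0,34],[0,-2,0.7,0,0,0,34],[0,-2,1.4,0,0,0,34],[0,-2,2.1,0,0,0,34]]]'
python3 -m creep '[[[0,0,0.6,0,0,0,34],[0,0,1.2,0,0,0,34],[0,0,1.2,0,0,0,34]]]'
python3 -c "
from station import sense;t=sense();print(t['torque'],t['ft_force'],t['ee_pos'])"
```

```text
time_s: 10.75
ee_pos: [547.2, 17.5, 95.6]
tcp_rot: [2.222, 2.221, 0.0]
ft_force: [0.9, -0.0, -1.7]
finger_gap: 37.9
time_s: 11.05
ee_pos: [547.1, 17.6, 94.4]
tcp_rot: [-2.222, -2.221, 0.0]
ft_force: [0.3, 0.2, -0.7]
finger_gap: 37.7
[-0.04749331  0.00791268  0.00944262] [ 0.31516414  0.24833035 -0.6540471 ] [547.124692    17.55321466  94.37300554]
```

No force at z 94.4, where it touched at 96 before, so it is threading. Continuing down.

```bash
python3 -m creep '[[[0,0,1,0,0,0,34],[0,0,2,0,0,0,34],[0,0,3,0,0,0,34],[0,0,4,0,0,0,34],[0,0,5,0,0,0,34]]]'
python3 -c "
from station import sense;t=sense();print(t['torque'],t['ft_force'],t['ee_pos'])"
```

```text
time_s: 11.55
ee_pos: [547.1, 17.5, 89.4]
tcp_rot: [-2.222, -2.221, 0.0]
ft_force: [-0.5, 0.0, -0.7]
finger_gap: 37.9
[0.01677442 0.00225779 0.01251785] [-0.534867    0.01263361 -0.70237731] [547.12986494  17.5293752   89.35262078]
```

```bash
python3 -m creep '[[[0,0,2.5,0,0,0,34],[0,0,5,0,0,0,34],[0,0,8,0,0,0,34],[0,0,11,0,0,0,34],[0,0,14,0,0,0,34]]]'
python3 -m creep '[[[0,0,3,0,0,0,34],[0,0,6,0,0,0,34],[0,0,9,0,0,0,34],[0,0,12,0,0,0,34],[0,0,14,0,0,0,34]]]'
python3 -c "
from station import sense;t=sense();print(t['torque'],t['ft_force'],t['ee_pos'])"
```

```text
time_s: 12.05
ee_pos: [547.1, 17.5, 75.2]
tcp_rot: [-2.222, -2.221, 0.0]
ft_force: [-0.7, 0.2, -1.5]
finger_gap: 37.8
time_s: 12.55
ee_pos: [547.1, 17.6, 61.1]
tcp_rot: [-2.222, -2.221, 0.0]
ft_force: [0.4, 0.0, -1.5]
finger_gap: 37.4
[-0.01476021  0.01271321 -0.04974932] [ 0.41072146  0.02911211 -1.45765188] [547.0789674   17.57436736  61.14635655]
```

```bash
python3 -m creep '[[[0,0,1,0,0,0,34],[0,0,2,0,0,0,34],[0,0,3,0,0,0,34],[0,0,3.5,0,0,0,34],[0,0,4,0,0,0,34]]]'
python3 -m creep '[[[0,0,0.4,0,0,0,34],[0,0,0.8,0,0,0,34],[0,0,1.2,0,0,0,34]]]'
```

```text
time_s: 13.05
ee_pos: [547.2, 17.5, 57.5]
tcp_rot: [2.222, 2.221, 0.0]
ft_force: [0.3, -0.5, -1.2]
finger_gap: 37.4
time_s: 13.35
ee_pos: [547.3, 17.5, 56.7]
tcp_rot: [2.221, 2.221, 0.0]
ft_force: [-2.6, 0.5, 7.5]
finger_gap: 37.6
```

Contact at z≈56.7, as expected for resting on the large spacer. Releasing, then lifting straight up.

```bash
python3 -m creep '[[[0,0,-0.5,0,0,0,34],[0,0,-0.5,0,0,0,52],[0,0,-0.5,0,0,0,52],[0,0,-0.5,0,0,0,52],[0,0,-3,0,0,0,52]]]'
python3 -m creep '[[[0,0,-15,0,0,0,52],[0,0,-40,0,0,0,52],[0,0,-75,0,0,0,52],[0,20,-100,0,0,0,52],[0,45,-110,0,0,0,52]]]'
python3 - <<'E'
from h import *
s=snap('wrist','w8'); t=sense();print(t['ee_pos'],t['ft_force'],t['finger_gap'])
E
```

```text
time_s: 13.85
ee_pos: [547.0, 17.6, 59.1]
tcp_rot: [-2.221, -2.221, 0.0]
ft_force: [-0.5, -0.8, -0.3]
finger_gap: 52.5
time_s: 14.35
ee_pos: [593.1, 17.5, 172.5]
tcp_rot: [2.22, 2.219, 0.003]
ft_force: [-0.3, 0.3, 0.3]
finger_gap: 52.0
[596.83200686  17.18983388 172.41948135] [-2.39103958 -0.96938718 -0.19835855] 51.79823512282612
```

View pics/w8.png

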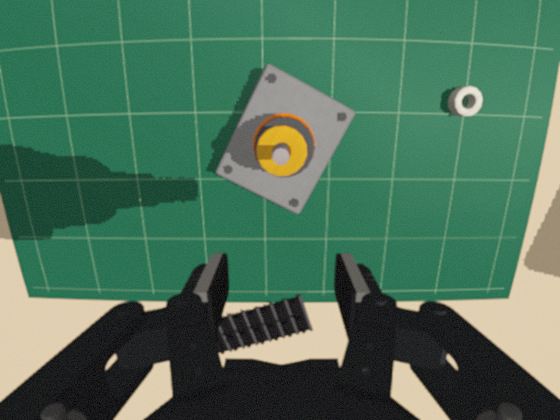

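The medium ring is seated on the spindle at (281,152). Next is the aluminium ring at (465,101).

```bash
python3 -m creep '[[[35,-17,0,0,0,0,48],[70,-35,0,0,0,0,48],[105,-52,20,0,0,0,44],[140,-70,45,0,0,0,42],[175,-87,70,0,0,0,42]]]'
python3 -m creep '[[[0,0,10,0,0,0,42],[0,0,30,0,0,0,42],[0,0,45,0,0,0,42],[0,0,52,0,0,0,42],[0,0,52,0,0,0,42]]]'
python3 -m creep '[[[0,0,0,0,0,0,42],[0,0,0,0,0,0,42]]]'
python3 - <<'E'
from h import *
s=snap('wrist','w9'); t=sense();print(t['ee_pos'],t['ft_force'],t['finger_gap'],t['time_s'])
print(proj(s,[505,192,14]))
E
```

```text
time_s: 14.9
ee_pos: [504.4, 193.8, 98.8]
tcp_rot: [2.222, 2.221, 0.001]
ft_force: [0.5, 1.1, -0.7]
finger_gap: 42.1
time_s: 15.4
ee_pos: [505.0, 192.2, 46.8]
tcp_rot: [-2.222, -2.22, 0.002]
ft_force: [0.7, -0.4, 0.4]
finger_gap: 41.8
time_s: 15.6
ee_pos: [505.8, 192.5, 48.1]
tcp_rot: [2.222, 2.22, 0.002]
ft_force: [-0.5, 0.0, -0.4]
finger_gap: 42.0
[505.70169967 192.54030475  47.9742207 ] [-0.20365331 -0.40907778 -0.21842922] 41.89446914713478 15.65
(np.float64(280.68019093941933), np.float64(237.28995764274313))
```

View pics/w9.png

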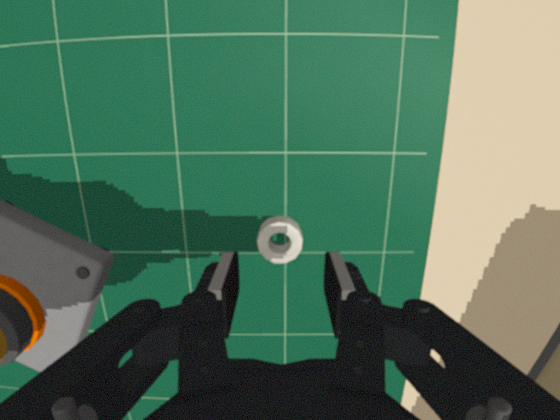

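The small ring's top is centred at (280,240), about X 506.6, Y 192. Descending with a 35 mm gap.

```bash
python3 -m creep '[[[0,1,12,0,0,0,36],[0,1,24,0,0,0,35],[0,1,34,0,0,0,35],[0,1,40,0,0,0,35],[0,1,43.5,0,0,0,35]]]'
python3 -m creep '[[[0,0,0,0,0,0,31],[0,0,0,0,0,0,28],[0,0,0,0,0,0,24],[0,0,0,0,0,0,22],[0,0,0,0,0,0,22]]]' 35
python3 - <<'E'
from h import *
s=snap('wrist','w10'); t=sense();print(t['ee_pos'],t['ft_force'],t['finger_gap'],t['time_s'])
a=s['img'][200:350,200:370]; cv2.imwrite('pics/crop10.png',cv2.resize(a,(680,600),interpolation=cv2.INTER_CUBIC)[:,:,::-1])
E
```

```text
time_s: 16.15
ee_pos: [506.0, 192.5, 3.0]
tcp_rot: [-2.221, -2.221, 0.001]
ft_force: [0.1, 0.6, -1.3]
finger_gap: 34.9
time_s: 16.65
ee_pos: [506.3, 192.6, 4.0]
tcp_rot: [2.222, 2.221, 0.0]
ft_force: [0.7, 0.5, -0.2]
finger_gap: 26.1
[506.2835793  192.58439456   3.9275131 ] [-0.62664271  0.34438201 -0.30712838] 26.413528650650832 16.7
```

View pics/crop10.png

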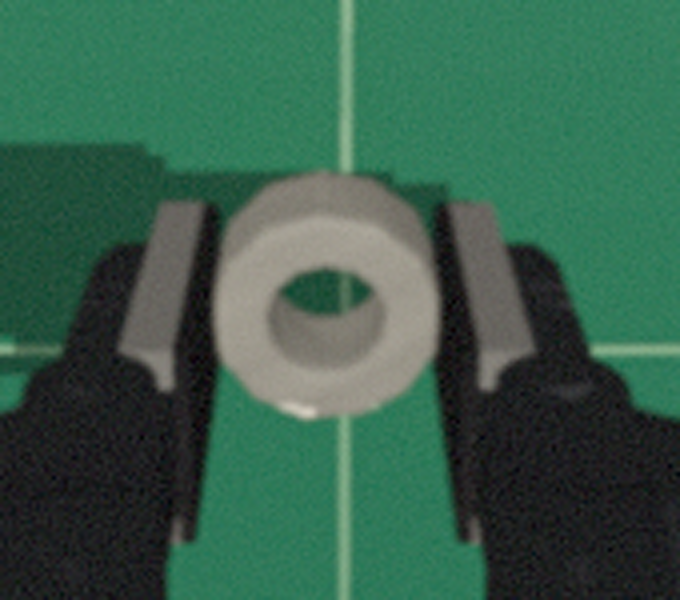

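Gripped. The bore centre at crop (326,318) matches the medium ring's tool offset once corrected for the 1.3 mm difference in height. The target TCP is therefore the same one that threaded, (547.1, 17.5).

```bash
python3 -m creep '[[[0,0,-8,0,0,0,22],[0,0,-35,0,0,0,22],[0,0,-75,0,0,0,22],[-30,7,-110,0,0,0,22],[-70,17,-118,0,0,0,22]]]'
python3 -m creep '[[[-40,9,0,0,0,0,22],[-75,18,0,0,0,0,22],[-95,22,0,0,0,0,22],[-105,24,0,0,0,0,22],[-105,24,0,0,0,0,22]]]'
python3 -m creep '[[[0,0,5,0,0,0,22],[0,0,10,0,0,0,22],[0,0,14,0,0,0,22],[0,0,16,0,0,0,22],[0,0,16,0,0,0,22]]]'
python3 -m creep '[[[0,0,0,0,0,0,22],[0,0,0,0,0,0,22],[0,0,0,0,0,0,22]]]'
python3 - <<'E'
from h import *
s=snap('wrist','w11'); t=sense();print(t['ee_pos'],t['ft_force'],t['finger_gap'],t['time_s'])
a=s['img'][200:350,200:370]; cv2.imwrite('pics/crop11.png',cv2.resize(a,(680,600),interpolation=cv2.INTER_CUBIC)[:,:,::-1])
E
```

```text
time_s: 17.2
ee_pos: [524.6, 123.0, 126.1]
tcp_rot: [2.216, 2.222, 0.007]
ft_force: [1.2, -0.4, -1.5]
finger_gap: 25.9
time_s: 17.7
ee_pos: [547.3, 16.9, 122.1]
tcp_rot: [2.223, 2.219, 0.0]
ft_force: [-0.1, 1.0, 0.1]
finger_gap: 26.0
time_s: 18.2
ee_pos: [546.9, 17.9, 105.4]
tcp_rot: [-2.221, -2.221, 0.001]
ft_force: [-0.3, -0.3, 0.2]
finger_gap: 25.8
time_s: 18.5
ee_pos: [547.3, 17.5, 105.9]
tcp_rot: [2.222, 2.221, 0.0]
ft_force: [1.1, 0.1, 0.3]
finger_gap: 26.5
[547.21959531  17.50139234 105.90169831] [-0.34012715 -0.61479977  0.10454257] 26.268110044561247 18.55
```

View pics/crop11.png

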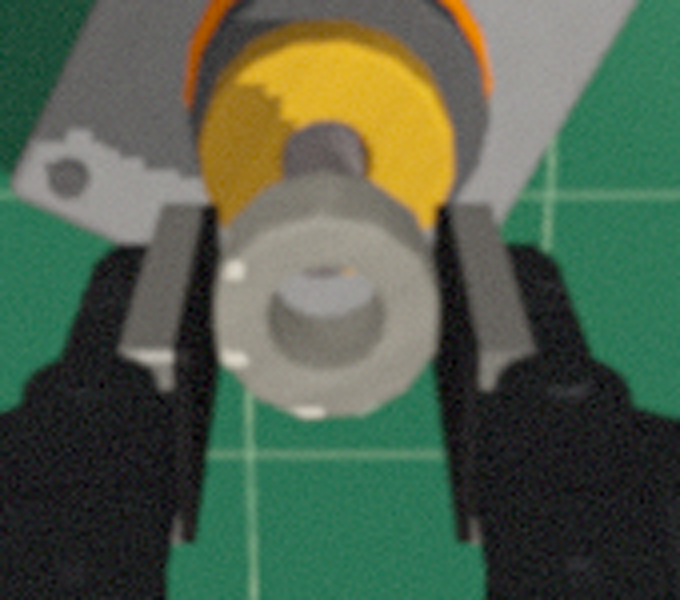

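The small ring is lined up at (547.2, 17.5). Descending gently.

```bash
python3 -m creep '[[[0,0,2,0,0,0,22],[0,0,4,0,0,0,22],[0,0,6,0,0,0,22],[0,0,7,0,0,0,22],[0,0,7.5,0,0,0,22]]]'
python3 -m creep '[[[0,0,0.7,0,0,0,22],[0,0,1.4,0,0,0,22],[0,0,2.1,0,0,0,22],[0,0,2.6,0,0,0,22],[0,0,2.6,0,0,0,22]]]'
python3 -c "
from station import sense;t=sense();print(t['torque'],t['ft_force'],t['ee_pos'])"
```

```text
time_s: 19.05
ee_pos: [547.1, 17.5, 98.1]
tcp_rot: [-2.222, -2.221, 0.0]
ft_force: [1.0, -0.3, -1.8]
finger_gap: 26.0
time_s: 19.55
ee_pos: [547.1, 17.5, 95.6]
tcp_rot: [-2.222, -2.221, 0.0]
ft_force: [0.3, 1.0, 0.1]
finger_gap: 26.3
[ 0.02006333  0.04994851 -0.00967061] [0.28425616 1.04199935 0.14382054] [547.12088094  17.51198606  95.61973263]
```

```bash
python3 -m creep '[[[0,0,1,0,0,0,22],[0,0,2,0,0,0,22],[0,0,3,0,0,0,22],[0,0,4,0,0,0,22],[0,0,5,0,0,0,22]]]'
python3 -m creep '[[[0,0,2.5,0,0,0,22],[0,0,5,0,0,0,22],[0,0,8,0,0,0,22],[0,0,11,0,0,0,22],[0,0,13,0,0,0,22]]]'
python3 -m creep '[[[0,0,1,0,0,0,22],[0,0,2,0,0,0,22],[0,0,3,0,0,0,22],[0,0,3.6,0,0,0,22],[0,0,4,0,0,0,22]]]'
```

```text
time_s: 20.05
ee_pos: [547.1, 17.5, 90.6]
tcp_rot: [-2.222, -2.221, 0.0]
ft_force: [0.3, 0.8, -0.4]
finger_gap: 26.3
time_s: 20.55
ee_pos: [547.1, 17.6, 77.3]
tcp_rot: [-2.222, -2.221, 0.0]
ft_force: [-0.9, 0.0, -0.9]
finger_gap: 26.0
time_s: 21.05
ee_pos: [547.2, 17.5, 73.7]
tcp_rot: [2.222, 2.221, 0.0]
ft_force: [0.5, 0.7, -0.9]
finger_gap: 25.8
```

```bash
python3 -m creep '[[[0,0,0.5,0,0,0,22],[0,0,1,0,0,0,22],[0,0,1.5,0,0,0,22]]]'
python3 -m creep '[[[0,0,0.3,0,0,0,22],[0,0,0.6,0,0,0,22],[0,0,0.6,0,0,0,22]]]'
```

```text
time_s: 21.35
ee_pos: [547.2, 17.5, 72.2]
tcp_rot: [2.222, 2.221, 0.0]
ft_force: [0.2, -0.4, 0.5]
finger_gap: 26.1
time_s: 21.65
ee_pos: [547.3, 17.5, 71.9]
tcp_rot: [2.221, 2.221, 0.0]
ft_force: [-1.4, 0.2, 6.5]
finger_gap: 26.2
```

Seated on the medium ring at z 71.9, the predicted height. Still gripping, I press the stack down in small steps and watch the force.

```bash
python3 -m creep '[[[0,0,0.4,0,0,0,22],[0,0,0.8,0,0,0,22],[0,0,1.2,0,0,0,22],[0,0,1.6,0,0,0,22],[0,0,2,0,0,0,22]]]'
python3 -m creep '[[[0,0,0.4,0,0,0,22],[0,0,0.8,0,0,0,22],[0,0,1.2,0,0,0,22],[0,0,1.6,0,0,0,22],[0,0,2,0,0,0,22]]]'
```

```text
time_s: 22.15
ee_pos: [547.3, 17.5, 70.1]
tcp_rot: [2.221, 2.221, 0.001]
ft_force: [-2.1, -0.2, 7.9]
finger_gap: 26.3
time_s: 22.65
ee_pos: [547.3, 17.5, 68.1]
tcp_rot: [2.221, 2.221, 0.001]
ft_force: [-2.2, 0.2, 7.8]
finger_gap: 26.1
```

Steady at about 8 N, so the follower is moving. Continuing.

```bash
python3 -m creep '[[[0,0,0.4,0,0,0,22],[0,0,0.8,0,0,0,22],[0,0,1.2,0,0,0,22],[0,0,1.6,0,0,0,22],[0,0,2,0,0,0,22]]]'
python3 -m creep '[[[0,0,0.4,0,0,0,22],[0,0,0.8,0,0,0,22],[0,0,1.2,0,0,0,22],[0,0,1.6,0,0,0,22],[0,0,2,0,0,0,22]]]'
```

```text
time_s: 23.15
ee_pos: [547.4, 17.5, 66.1]
tcp_rot: [2.221, 2.221, 0.001]
ft_force: [-1.5, 0.1, 8.6]
finger_gap: 26.0
time_s: 23.65
ee_pos: [547.3, 17.5, 64.1]
tcp_rot: [2.221, 2.221, 0.001]
ft_force: [-1.5, 0.3, 9.0]
finger_gap: 26.4
```

```bash
python3 -m creep '[[[0,0,0.3,0,0,0,22],[0,0,0.6,0,0,0,22],[0,0,0.9,0,0,0,22],[0,0,1.1,0,0,0,22]]]'
```

```text
time_s: 24.05
ee_pos: [547.3, 17.5, 63.0]
tcp_rot: [2.221, 2.221, 0.001]
ft_force: [-2.7, 0.6, 8.9]
finger_gap: 26.3
```

```bash
python3 -m creep '[[[0,0,0.2,0,0,0,22],[0,0,0.4,0,0,0,22],[0,0,0.6,0,0,0,22]]]'
python3 -m creep '[[[0,0,0.15,0,0,0,22],[0,0,0.3,0,0,0,22],[0,0,0.3,0,0,0,22]]]'
```

```text
time_s: 24.35
ee_pos: [547.3, 17.5, 62.3]
tcp_rot: [2.221, 2.221, 0.001]
ft_force: [-2.6, 0.8, 8.3]
finger_gap: 25.8
time_s: 24.65
ee_pos: [547.3, 17.5, 62.1]
tcp_rot: [2.221, 2.221, 0.001]
ft_force: [-2.4, 0.3, 9.3]
finger_gap: 25.9
```

```bash
python3 -m creep '[[[0,0,0.15,0,0,0,22],[0,0,0.3,0,0,0,22],[0,0,0.3,0,0,0,22]]]'
python3 -m creep '[[[0,0,0.15,0,0,0,22],[0,0,0.25,0,0,0,22],[0,0,0.25,0,0,0,22]]]'
```

```text
time_s: 24.95
ee_pos: [547.4, 17.5, 62.0]
tcp_rot: [2.221, 2.221, 0.001]
ft_force: [-3.0, -0.2, 12.1]
finger_gap: 26.3
time_s: 25.25
ee_pos: [547.5, 17.5, 62.0]
tcp_rot: [2.221, 2.22, 0.001]
ft_force: [-4.8, -0.9, 15.3]
finger_gap: 26.1
```

```bash
python3 -m creep '[[[0,0,0.15,0,0,0,22],[0,0,0.25,0,0,0,22],[0,0,0.25,0,0,0,22]]]'
python3 - <<'E'
from h import *
s=snap('wrist','w12'); t=sense();print(t['ee_pos'],t['ft_force'],t['finger_gap'],t['time_s'])
s2=snap('side','s12')
a=s['img'][150:350,170:400]; b=s2['img'][195:255,240:310]
f=lambda x,w,h:cv2.resize(x,(w,h),interpolation=cv2.INTER_CUBIC)
cv2.imwrite('pics/crop12.png',np.hstack([f(a,400,350),f(b,400,350)])[:,:,::-1])
E
```

```text
time_s: 25.55
ee_pos: [547.5, 17.5, 62.0]
tcp_rot: [2.221, 2.22, 0.001]
ft_force: [-5.3, 0.3, 18.4]
finger_gap: 25.6
[547.52444769  17.494963    61.93933488] [-4.83505877  0.49918389 19.57887794] 26.449938186304955 25.6
```

View pics/crop12.png

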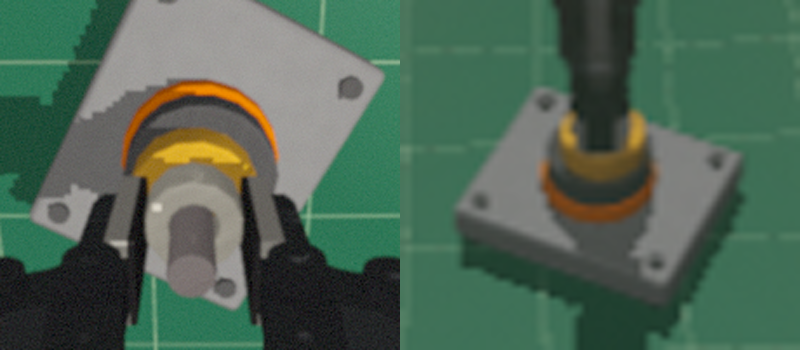

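The force climbed to about 19 N with z stalled at 62.0, exactly 10 mm below the 72.0 start, so this is the hard stop. Relieving, releasing and lifting.

```bash
python3 -m creep '[[[0,0,-0.4,0,0,0,22],[0,0,-0.8,0,0,0,22],[0,0,-0.8,0,0,0,36],[0,0,-0.8,0,0,0,40],[0,0,-0.8,0,0,0,42]]]'
python3 -m creep '[[[0,0,-4,0,0,0,42],[0,0,-12,0,0,0,42],[0,0,-30,0,0,0,42],[0,0,-60,0,0,0,42],[0,0,-90,0,0,0,42]]]'
python3 -m creep '[[[0,25,0,0,0,0,42],[0,50,0,0,0,0,42],[0,65,0,0,0,0,42],[0,65,0,0,0,0,42],[0,65,0,0,0,0,42]]]'
python3 - <<'E'
from h import *
s=snap('wrist','w13'); t=sense();print(t['ee_pos'],t['ft_force'],t['finger_gap'],t['time_s'])
s2=snap('side','s13'); s3=snap('top','t13')
f=lambda x,w,h:cv2.resize(x,(w,h),interpolation=cv2.INTER_CUBIC)
cv2.imwrite('pics/crop13.png',np.hstack([f(s['img'][70:220,190:370],400,350),f(s2['img'][195:255,240:310],400,350)])[:,:,::-1])
E
```

```text
time_s: 26.15
ee_pos: [547.1, 17.6, 61.4]
tcp_rot: [-2.222, -2.221, 0.0]
ft_force: [-0.3, -0.1, 0.4]
finger_gap: 41.7
time_s: 26.65
ee_pos: [546.9, 17.6, 153.1]
tcp_rot: [-2.222, -2.221, 0.0]
ft_force: [0.5, -0.4, 0.6]
finger_gap: 42.2
time_s: 27.15
ee_pos: [611.7, 17.6, 151.7]
tcp_rot: [-2.221, -2.221, 0.0]
ft_force: [-0.6, -0.8, 1.5]
finger_gap: 42.2
[611.45192212  17.56430433 151.81245797] [-0.42420665  0.16367237 -0.64715819] 41.983033464081075 27.2
```

View pics/crop13.png

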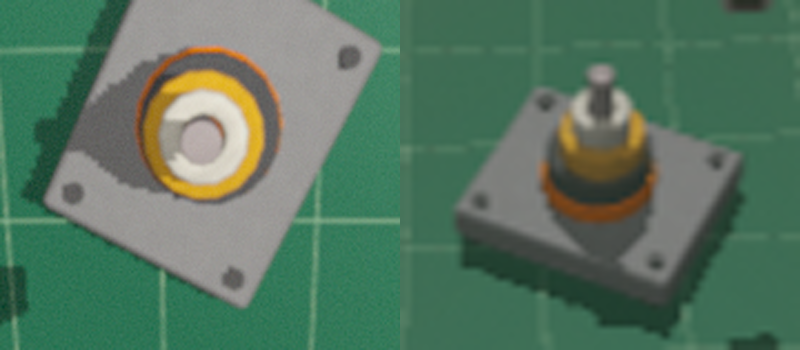

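View pics/s13.png

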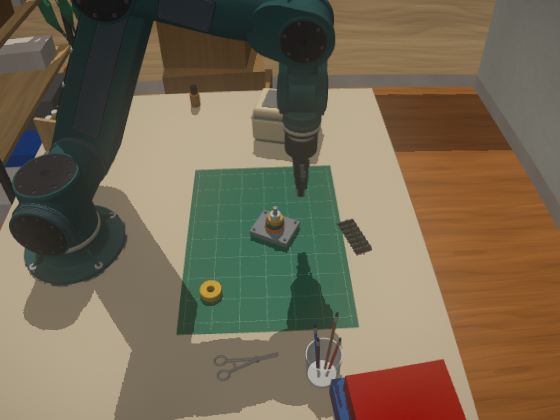

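The stack is in order on the spindle with the follower down. The bystanders are unmoved and the gripper is clear and open. Handing in.

```bash
python3 -c "
from station import hand_in;print(hand_in())"
```

```text
the job is handed in; nothing more can be done
None
```

The stack is built and pressed home: the medium brass ring sits on the large spacer and the small aluminium ring on top. I used the smaller of the two brass rings, released the stack and handed in at about 27 s of the 72 s.

- **Medium ring:** I touched the spindle top four times, at up to about 16 N, before it went on. I had read the ring's centre about 2 mm off in the wrist picture, because its side wall was in view. After correcting that, it threaded with no side force and seated at the expected height.
- **Small ring:** It threaded at the same spot on the first try and seated at z 71.9 mm.
- **Pressing:** The follower moved down at a steady 8–9 N. It stopped at z 62.0 mm, 10 mm of travel, and the force then rose to about 19 N with no further movement.
- **Last checks:** The wrist and side pictures show the rings in order on the spindle, with the orange plate down. The gripper is open and clear with the force near zero. In the last side picture the cleaner, track, tub and clamp look unmoved; I compared these by eye only.
- **Disagreements:** The finger opening read about 2 mm less than the ring diameters both times, and the three cameras differed by up to about 4 mm on the spindle's X position. The final fit was found by touch.

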